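# Drive the sprung disc punch home with the block mallet

## Task

Cut the disc in the bench punch with the mallet, which lies on its side on the wooden riser: first turn it over so that it stands by itself on its flat face on the riser, let go, and take it again by the handle from straight above. Holding it so, hit the punch's pin squarely with the flat face, as a brisk blow and not a slow push, until the pin is fully home and stays down; if it springs back up, strike again. Then stand the mallet back on its flat face on the riser and let go; never touch the punch with the hand, and leave the other things where they are.

Things in the scene. Friction and masses are not known exactly. Their poses are not given: they have to be found in the camera images.
- mallet: mallet, 0.42 kg: white head 50 x 50 x 80 mm, one end flat (the face), one domed; eight-sided wooden handle 26 mm across flats. Origin: middle of the flat face; z runs from face to dome (up when it stands on its face). Handle axis along -x at z = 40 mm, from the head (x = -25 mm) to the butt (x = -190 mm). It starts on its side, z level, head on the riser, handle out over its front edge
- mallet_grip (a point): point on the handle's axis, 80 mm from the middle of the head (x = -80, z = 40 mm in the mallet's frame)
- riser: fixed wooden riser, top board 170 mm (x) by 200 mm (y), its top 80 mm above the bench. Origin: on the bench under its centre; z up; its front edge is at x = -85 mm
- punch: fixed steel bench punch, base 110 mm (x) by 150 mm (y) by 16 mm, two columns under a grey bridge 60 mm (x) by 150 mm (y) with its top 90 mm up, and a steel bush 42 mm across up to 100 mm; the vertical sprung pin stands in its centre. Origin: on the bench under its centre; z up
- pin_top (a point): centre of the flat top of the pin's round head, 34 mm across; about 140 mm above the bench when up and 114 mm when home; moves with the pin
- punch_pin (a joint): how far the sprung pin is down, in m: 0 up, 0.026 fully home. The spring resists with about 16 N at first, plus the blow's own; past about 21 mm a catch holds the pin down, and short of that it springs back up
- media_bottle: screw-capped bottle, 64 mm across, 105 mm tall. Origin: centre of its underside. Bystander
- specimen_jar: small jar, 40 mm across, 50 mm tall, on the rear part of the riser. Origin: centre of its underside. Bystander
- beaker: open glass beaker, 72 mm across, 90 mm tall. Origin: centre of its underside. Bystander
- dishes: pile of three shallow round dishes in one piece, 88 mm across, 41 mm tall. Origin: centre of its underside. Bystander
- tip_box: purple and clear box, 120 x 85 x 60 mm. Origin: centre of its underside. Bystander
- wash_bottle: yellow bottle, 60 mm across, 150 mm tall. Origin: centre of its underside. Bystander
- spatula: flat spatula with a wooden handle, 180 mm long, lying on the bench. Origin: centre of its underside. Bystander
Not all that is in view belongs to the job. What is shaped like the mallet but red is not meant. Leave any turquoise look-alike of the punch alone.

How it is judged:
By the outcome, as a careful person would: the job done as asked, in the order asked, and still so for the second after the job is handed in, with the robot touching nothing.
It also fails if it takes over 72 s, if anything falls off the work surface, if the arm or the gripper's body presses on something with over 40 N, if the wrist force passes 120 N, or if a joint passes its speed limit or range.

## Robot

A 6-joint arm with a two-finger parallel gripper is mounted at the origin on the work surface. World frame = base frame: x ahead of the robot, y to its left, z up, the work surface at z = 0. Lengths are in mm, angles in degrees, forces in N, time in s.
With the tool pointing down it reaches from about 300 to 850 mm from the base axis. Payload 4.2 kg.
Tool frame: the origin (TCP) lies between the finger pads; the fingertips stand 19 mm ahead of it and the grasp point (between the pads) is the TCP (env.tips_ahead is the distance from the TCP to the fingertips, in mm); z points along the fingers, y is the direction in which the jaws open and shut (so a half turn about z gives the same grasp; the last joint's range is limited). The gripper opens to 91 mm and grips with 3 to 60 N. Pads are 32 mm wide; open, the fingers measure 118 mm over their backs; the gripper's body (76 mm by 178 mm) begins 60 mm behind the grasp point.
Start: joints at [-75.573, 18.312, 89.639, -0, 72.044, -1.146], TCP at [154.37, -553.905, 232.976] pointing down, gripper open.
Joint ranges: [-177.97, 177.97], [-48.28, 115.42], [12.27, 149.76], [-77.06, 257.06], [2.81, 150.46], [-146.56, 146.56]. Speed limits (degrees/s): [147.25, 147.25, 180, 180, 180, 180].

## Interface

Orientations are given as [roll, pitch, yaw] about the fixed x, y, z axes, in that order (R = Rz(yaw) Ry(pitch) Rx(roll)).
In Python, from workcell import telemetry, viewer, job_done, env gives the robot as it stands. The module is installed in compiled form; this text tells all that it offers.
- The arm moves only by the shell command python3 -m jog 'ROWS' [FORCE]. ROWS is JSON, a list of rows, each a list of 3 entries, a list of its own where there are three numbers: the shift along the tool's x, y, z in cm, then the turn about the tool's z in degrees, then the opening, from 0 (shut) to 1 (fully open). A call has 1 to 10 rows; each row shifts and turns the pose as measured when the row begins, along the tool's axes as they then stand; what a row does not reach is not made up. A row lasts 1/8 s, in which the tool goes at most 62.5 mm and 10.7 degrees, less where a joint would pass 70% of its speed; a pose out of reach is approached as far as the arm can. A call is refused whole if a number of a shift passes 6.25 or a number of a turn 10.7, either way. A call with a gripper value outside its range is refused whole. The fingers move at their own pace and stop on an object; FORCE is the grip in N (left out, the last holds). Time passes only in rows, so rows that do not move let the fingers close. It gives the time, the measured TCP pose, the force and the opening at its end, in the units of the state.
- telemetry.state(): the state, without advancing time (a new reading comes with each control period).
- viewer.grab_frame(name): name is "scene" or "side" or "wrist"; returns a dict with "color" (420x560x3 uint8, red, green, blue), "K" (3x3 intrinsics, pixels), "rvec" (rotation vector, rad) and "tvec" (3), from world to camera coordinates, as OpenCV has them. Camera axes: x right, y down, z forward; pixel columns grow to the right and rows downward; lengths in mm; the calibration is good to about 2 mm. A picture is of the moment at which its call begins. There is no depth.
- job_done(): hands the job in, once; it reports no verdict.
The state is a dict: "time_s": time; "qpos": joint angles; "qvel": joint speeds; "effort": joint torques, N m; "ee_pos": TCP position; "ee_rot": TCP orientation; "force": force on the tool from outside, world axes, zero at the start; "torque": the same for the moment, N m; "gripper_width": finger opening in mm.
Only numpy, scipy, OpenCV 4.12 (cv2) and the standard library are available. Lean on these libraries where they do the work, as an engineer would, in place of code of your own. Each camera call takes 0.05 s, during which the arm holds its last target. There are 200 camera calls.

## Working session

There is one attempt and no reset: what is moved stays moved. The work goes in short steps, Python scripts to look and compute and a shell command to move; the robot and the scene stay as the last step left them, time stands still between calls to the robot, and variables do not carry over. Pictures are saved under pics/ and viewed, about 8 in all and at most 12, crops included, and the job is handed in when it is done.

```bash
mkdir -p pics; cat > h.py <<'E'
import numpy as np,cv2
from workcell import telemetry,viewer,env
def grab(n,out):
    f=viewer.grab_frame(n); cv2.imwrite('pics/'+out+'.png',f['color'][...,::-1]); np.savez('pics/'+out+'.npz',**{k:np.array(f[k]) for k in('K','rvec','tvec')}); return f
def cal(out):
    d=np.load('pics/'+out+'.npz'); return d['K'],d['rvec'].reshape(3),d['tvec'].reshape(3)
def onz(out,u,v,z):
    K,r,t=cal(out); R=cv2.Rodrigues(r)[0]; c=-R.T@t; d=R.T@np.linalg.inv(K)@[u,v,1]; return (c+d*(z-c[2])/d[2]).round(1)
def pix(out,P):
    K,r,t=cal(out); return cv2.projectPoints(np.array(P,float).reshape(-1,1,3),r,t,K,None)[0].reshape(-1,2).round(1)
E
python3 - <<'E'
from h import *
fs=[grab(n,n+'0')['color'] for n in('scene','side','wrist')]
cv2.imwrite('pics/both.png',cv2.resize(np.hstack(fs[:2]),None,fx=.71,fy=.71)[...,::-1])
print(telemetry.state()); 
for n in('scene0','side0'):
  K,r,t=cal(n);print(-cv2.Rodrigues(r)[0].T@t)
E
```

```text
{'time_s': 0.15, 'qpos': array([-7.55719758e+01,  1.83435733e+01,  8.96879373e+01,  1.26193166e-03,
        7.20441941e+01, -1.14639493e+00]), 'qvel': array([ 0.04845108, -0.11832393, -0.19500995, -0.0237945 , -0.07078756,
        0.06350865]), 'effort': array([ 8.13245260e-04, -4.12772226e+01, -2.32153487e+01,  7.27877277e-02,
        4.33533790e-02, -9.82948609e-05]), 'ee_pos': array([ 154.30038453, -553.56131413,  232.32627986]), 'ee_rot': array([-1.79924334e+02, -2.71433984e-03,  1.55740275e+01]), 'force': array([-1.07585566, -0.70648483, -0.82139557]), 'torque': array([ 0.05134302, -0.01185843,  0.00165531]), 'gripper_width': 91.16374658701457}
[1305.52913712 -236.68629685 1061.40638989]
[-196.81508269 -902.87248638 1308.47966189]
```

View pics/scene0.png

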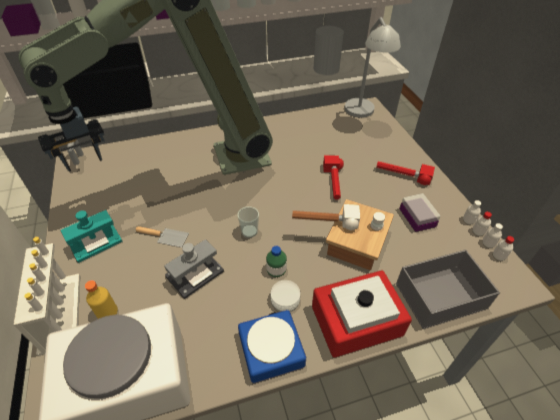

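View pics/side0.png

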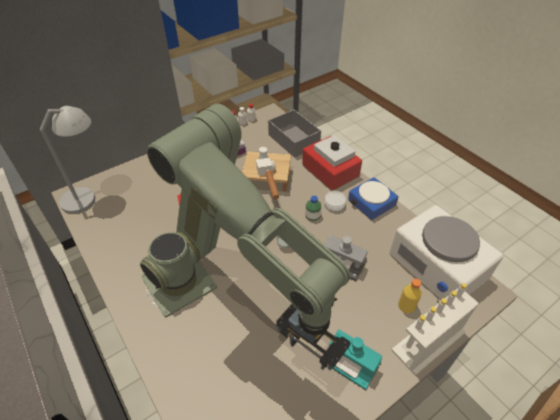

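Scene: mallet head near (350,216) with handle to (295,215), riser around (360,235), grey punch near (193,265), turquoise decoy (90,235). In the side view the mallet is at (265,170) and the punch at (345,250). I'll enlarge these.

```bash
python3 - <<'E'
from h import *
a=cv2.imread('pics/scene0.png');b=cv2.imread('pics/side0.png')
def c(i,u,v,w=100,h=75): return cv2.resize(i[v:v+h,u:u+w],(400,300),interpolation=cv2.INTER_CUBIC)
cv2.imwrite('pics/crop0.png',np.vstack([np.hstack([c(a,290,195),c(a,150,230)]),np.hstack([c(b,225,140),c(b,300,220)])]))
E
```

```text
(no output)
```

View pics/crop0.png

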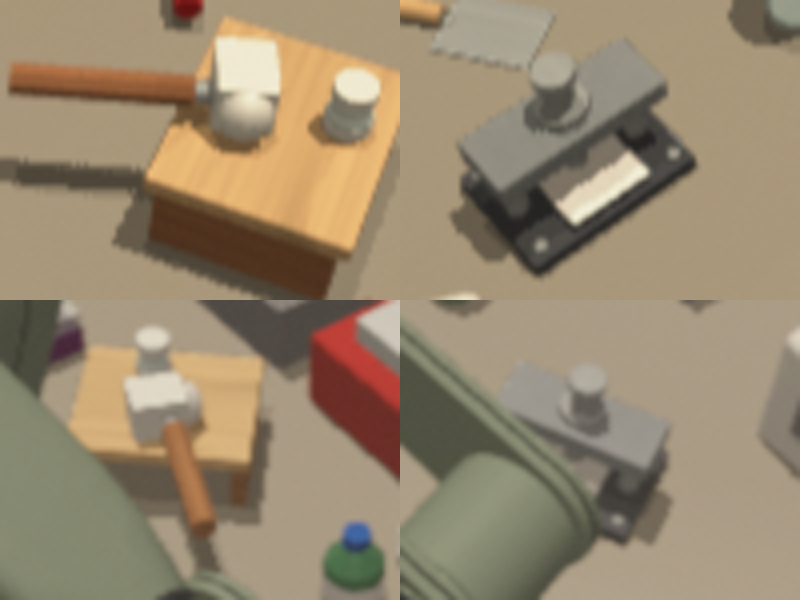

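```bash
python3 - <<'E'
from h import *
def S(n,o,pts,z,lab):
  P=np.array([onz(n,o[0]+p[0]/4,o[1]+p[1]/4,z) for p in pts]);print(lab,P[:,:2].tolist())
  if len(P)==4: print('   c',P.mean(0).round(1),'edges',[ (np.linalg.norm(P[(i+1)%4]-P[i]).round(1),np.degrees(np.arctan2(*(P[(i+1)%4]-P[i])[1::-1])).round(1)) for i in range(4)])
S('scene0',(290,195),[(10,75),(205,88)],105,'handle')
S('scene0',(290,195),[(215,40),(277,42)],130,'head face edge')
S('scene0',(290,195),[(222,18),(147,185),(350,250),(405,70)],80,'riser')
S('scene0',(290,195),[(356,85)],130,'jar')
S('scene0',(150,230),[(153,62)],140,'pin')
S('scene0',(150,230),[(60,145),(225,42),(267,85),(105,192)],90,'bridge')
S('side0',(225,140),[(202,227),(172,125)],105,'handle')
S('side0',(225,140),[(124,80),(136,118),(195,103),(180,74)],130,'head top')
S('side0',(225,140),[(90,47),(72,120),(255,165),(262,57)],80,'riser')
S('side0',(225,140),[(152,37)],130,'jar')
S('side0',(300,220),[(187,77)],140,'pin')
S('side0',(300,220),[(118,62),(268,130),(255,160)],90,'bridge')
S('scene0',(0,0),[(277*4,262*4)],50,'bottle')
S('scene0',(0,0),[(249*4,222*4)],45,'beaker')
E
```

```text
handle [[476.1, 66.5], [536.4, 213.2]]
head face edge [[510.2, 230.2], [527.2, 277.4]]
riser [[444.9, 271.8], [598.0, 140.1], [702.3, 264.0], [547.1, 394.0]]
   c [573.1 267.5  80. ] edges [(np.float64(202.0), np.float64(-40.7)), (np.float64(162.0), np.float64(49.9)), (np.float64(202.5), np.float64(140.0)), (np.float64(159.3), np.float64(-129.9))]
jar [[588.8, 316.9]]
pin [[536.3, -276.5]]
bridge [[551.9, -355.4], [491.3, -222.1], [542.4, -198.9], [603.0, -328.8]]
   c [ 547.2 -276.3   90. ] edges [(np.float64(146.4), np.float64(114.4)), (np.float64(56.1), np.float64(24.4)), (np.float64(143.3), np.float64(-65.0)), (np.float64(57.6), np.float64(-152.5))]
handle [[477.8, 61.1], [539.3, 202.8]]
head top [[522.9, 268.3], [499.7, 210.6], [563.2, 194.0], [577.0, 241.5]]
   c [540.7 228.6 130. ] edges [(np.float64(62.2), np.float64(-111.9)), (np.float64(65.6), np.float64(-14.7)), (np.float64(49.5), np.float64(73.8)), (np.float64(60.4), np.float64(153.6))]
riser [[553.6, 388.2], [471.0, 295.6], [590.2, 123.2], [701.7, 260.3]]
   c [579.1 266.8  80. ] edges [(np.float64(124.1), np.float64(-131.7)), (np.float64(209.6), np.float64(-55.3)), (np.float64(176.7), np.float64(50.9)), (np.float64(195.7), np.float64(139.2))]
jar [[587.5, 310.4]]
pin [[541.4, -284.4]]
bridge [[532.9, -207.5], [591.2, -345.3], [558.9, -362.6]]
bottle [[607.3, -26.7]]
beaker [[416.6, -68.2]]
```

```bash
python3 -m jog '[[[0,0,-4],0,1],[[0,0,-4],0,1],[[3.4,-3.6,0],0,1],[[3.4,-3.6,0],0,1],[[3.4,-3.6,0],0,1],[[3.4,-3.6,0],0,1],[[3.4,-3.6,0],0,1],[[3.4,-3.6,0],0,1],[[3.4,-3.6,0],0,1],[[3.4,-3.6,0],0,1]]' && python3 -m jog '[[[3.4,-3.6,0],-10,1],[[0,0,0],0,1]]'
```

```text
time_s: 1.4
ee_pos: [342.9, -194.8, 313.1]
ee_rot: [-179.6, -0.1, 15.1]
force: [0.2, -0.6, -0.5]
gripper_width: 91.2
time_s: 1.65
ee_pos: [367.5, -147.1, 313.1]
ee_rot: [-179.6, -0.2, 25.7]
force: [-0.9, 0.5, 0.2]
gripper_width: 90.9
```

```bash
T='[[0,0,0],-10.5,1]'; python3 -m jog '[[[0,0,0],-10.6,1],[[0,0,0],-10.6,1],[[0,0,0],-10.6,1],[[0,0,0],-10.6,1],[[0,0,0],-10.6,1],[[0,0,0],-10.6,1],[[0,0,0],-10.6,1],[[0,0,0],-10.6,1],[[0,0,0],-10.6,1],[[0,0,0],-10.6,1]]' && python3 -m jog '[[[0,0,0],-10.6,1],[[0,0,0],-10.6,1],[[0,0,0],-9,1],[[0,0,0],0,1]]'
cat >> h.py <<'E'
def rel(x,y,z,yaw=None):
    "tool-axis move in cm, turn, to reach a world pose (turn first)"
    s=telemetry.state(); e=s['ee_pos']; w=s['ee_rot'][2]; c,n=np.cos(np.radians(w)),np.sin(np.radians(w)); d=np.array([x,y,z])-e
    print('at',e.round(1),'yaw',w.round(1),'-> move cm',np.array([c*d[0]+n*d[1],n*d[0]-c*d[1],-d[2]]).round(2)/10,'turn',None if yaw is None else round(-((yaw-w+180)%360-180),1),'F',s['force'].round(1),'w',round(s['gripper_width'],1))
E
python3 -c "
from h import *
rel(571,230,300,157.4)"
```

```text
time_s: 2.9
ee_pos: [361.8, -155.4, 311.1]
ee_rot: [-179.8, -0.4, 133.0]
force: [0.4, 0.0, -0.3]
gripper_width: 91.2
time_s: 3.4
ee_pos: [359.3, -159.3, 310.3]
ee_rot: [-179.9, -0.6, 163.5]
force: [1.1, 0.5, -0.1]
gripper_width: 91.7
at [ 359.3 -159.3  310.3] yaw 163.5 -> move cm [-9.211 43.343  1.026] turn 6.1 F [ 1.1  0.5 -0.1] w 91.7
```

```bash
python3 -m jog '[[[-1.0,4.5,0],6,1],[[-0.5,4.9,0],0,1],[[-0.5,4.9,0],0,1],[[-0.5,4.9,0],0,1],[[-0.5,4.9,0],0,1],[[-0.5,4.9,0],0,1],[[-0.5,4.9,0],0,1],[[-0.5,4.9,0],0,1],[[-0.5,4.9,0],0,1],[[0,0,0],0,1]]'
python3 -c "
from h import *
rel(571,230,300,157.4)
grab('wrist','w1');i=cv2.imread('pics/w1.png')
print(pix('w1',[[550,239,130],[551,238,80],[574,267,80],[588,314,130]]))
"
```

```text
time_s: 4.65
ee_pos: [586.0, 226.3, 305.1]
ee_rot: [-179.5, -0.5, 154.5]
force: [-0.3, -1.3, 0.3]
gripper_width: 91.1
at [586.  226.3 305.1] yaw 154.5 -> move cm [ 1.509 -0.317  0.51 ] turn -2.9 F [-0.3 -1.3  0.3] w 91.1
[[278.7 152.8]
 [278.8 148.5]
 [311.1 156. ]
 [365.6 155. ]]
```

View pics/w1.png

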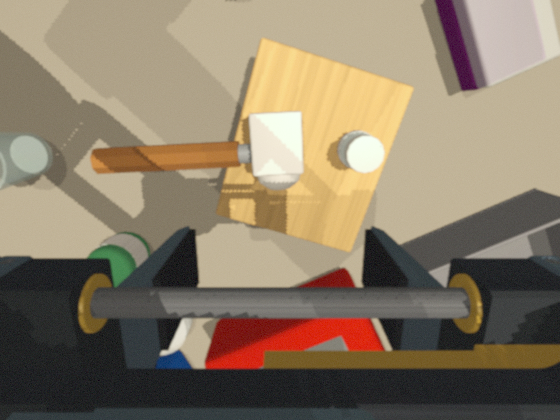

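Wrist view: head top quad (250,114),(301,112),(303,176),(251,177), dome below to row 188, handle axis (97,160)→(240,153), riser corners (263,39),(412,88),(351,250),(217,212).

```bash
python3 - <<'E'
from h import *
def S(p,z,l):
  P=np.array([onz('w1',*q,z) for q in p]);print(l,P[:,:2].tolist(),'mean',P.mean(0).round(1))
  for i in range(len(P)):
    d=P[(i+1)%len(P)]-P[i];print('  ',np.linalg.norm(d).round(1),np.degrees(np.arctan2(d[1],d[0])).round(1))
S([(97,160),(240,153)],105,'handle')
S([(250,114),(301,112),(303,176),(251,177)],130,'head')
S([(278,188)],105,'dome tip')
S([(263,39),(412,88),(351,250),(217,212)],80,'riser')
S([(364,150)],130,'jar')
rel(571,230,300)
E
```

```text
handle [[477.1, 61.3], [535.4, 200.9]] mean [506.2 131.1 105. ]
   151.3 67.3
   151.3 -112.7
head [[505.6, 230.4], [524.6, 274.4], [580.8, 250.8], [559.7, 204.1]] mean [542.7 239.9 130. ]
   47.9 66.6
   61.0 -22.8
   51.2 -114.3
   60.2 154.1
dome tip [[586.2, 220.5]] mean [586.2 220.5 105. ]
   0.0 0.0
riser [[443.8, 271.4], [554.3, 392.4], [698.2, 264.1], [586.5, 140.5]] mean [570.7 267.1  80. ]
   163.9 47.6
   192.8 -41.7
   166.6 -132.1
   193.6 137.5
jar [[582.9, 314.4]] mean [582.9 314.4 130. ]
   0.0 0.0
at [585.2 224.8 305.5] yaw 154.4 -> move cm [ 1.508 -0.147  0.551] turn None F [-1.2 -0.5  0.4] w 91.5
```

```bash
python3 - <<'E'
from h import *
for l,p,z in [('redbox',[(314,300),(383,273),(407,315),(330,345)],80),('redmallet',[(333,162),(336,195)],30),('w red',[(205,355),(345,268),(380,330)],80)]:
  print(l,[onz('w1' if l[0]=='w' else 'scene0',*q,z)[:2].tolist() for q in p])
rel(577.6,225.4,300,157)
E
```

```text
redbox [[782.1, 27.8], [758.0, 253.6], [899.5, 252.2], [916.2, 20.9]]
redmallet [[190.8, 335.8], [369.1, 273.7]]
w red [[755.5, 30.8], [717.2, 248.5], [818.0, 255.6]]
at [585.2 224.8 305.5] yaw 154.4 -> move cm [ 0.715 -0.276  0.551] turn -2.6 F [-1.2 -0.5  0.4] w 91.5
```

```bash
python3 -m jog '[[[0.7,-0.3,5],-2.6,0.85],[[0,0,5],0,0.85],[[0,0,0],0,0.85]]'; python3 -c "
from h import *
rel(577.6,225.4,140.5,157)"
```

```text
time_s: 5.08
ee_pos: [576.0, 220.1, 205.2]
ee_rot: [-179.4, -0.3, 156.6]
force: [0.2, -0.6, 0.6]
gripper_width: 77.7
at [576.  220.1 205.2] yaw 156.6 -> move cm [0.062 0.555 6.47 ] turn -0.4 F [ 0.2 -0.6  0.6] w 77.7
```

```bash
python3 -m jog '[[[0,0.55,3],0,0.85],[[0,0,2.5],0,0.85],[[0,0,1],0,0.85],[[0,0,0],0,0.85]]'; python3 -c "
from h import *
rel(577.6,225.4,140.5,157)
grab('wrist','w2')
for n,x in(('t',25),('n',-25)):
  P=np.array([[515,252,0]])+np.array([[np.cos(np.radians(-23)),np.sin(np.radians(-23)),0]])*60; print(P.round(0), pix('w2',[[*P[0][:2],130]]))
"
```

```text
time_s: 5.58
ee_pos: [582.4, 222.4, 149.1]
ee_rot: [-180.0, 0.3, 156.1]
force: [-0.7, -0.7, 0.6]
gripper_width: 77.4
at [582.4 222.4 149.1] yaw 156.1 -> move cm [0.564 0.077 0.859] turn -0.9 F [-0.7 -0.7  0.6] w 77.4
[[570. 229.   0.]] [[283.3 233.2]]
[[570. 229.   0.]] [[283.3 233.2]]
```

View pics/w2.png

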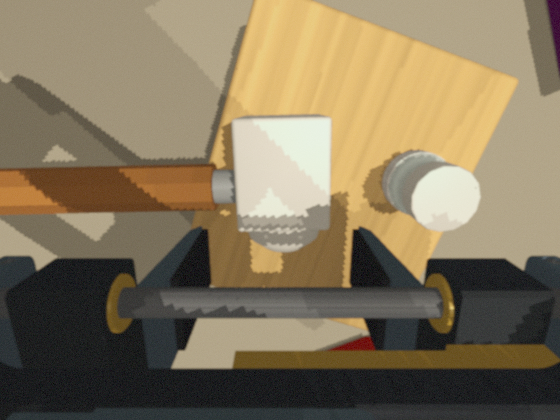

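Box end is at row ~229 (predicted 233), finger fronts at about the same row; I need ~7 mm further onto the box, then down 8.5 and close.

```bash
python3 -m jog '[[[0.75,0.1,0.5],-0.5,0.85],[[0,0,0.4],0,0.85],[[0,0,0],0,0.85]]' 20; python3 -c "
from h import *
rel(577.6,225.4,140.5,157)"
```

```text
time_s: 6.0
ee_pos: [577.1, 227.2, 143.0]
ee_rot: [179.8, 0.6, 156.7]
force: [0.2, -0.1, 0.8]
gripper_width: 77.5
at [577.1 227.2 143. ] yaw 156.7 -> move cm [-0.12  -0.143  0.247] turn -0.3 F [ 0.2 -0.1  0.8] w 77.5
```

```bash
python3 -m jog '[[[0.1,0,0.25],0,0.7],[[0,0,0],0,0],[[0,0,0],0,0],[[0,0,0],0,0],[[0,0,0],0,0],[[0,0,0],0,0]]' 20; python3 -c "
from h import *
rel(577.6,225.4,140.5,157)"
```

```text
time_s: 6.75
ee_pos: [576.2, 227.6, 140.4]
ee_rot: [179.8, 0.6, 156.7]
force: [0.0, -0.8, 0.1]
gripper_width: 49.2
at [576.2 227.6 140.4] yaw 156.7 -> move cm [-0.214 -0.143 -0.015] turn -0.3 F [ 0.  -0.8  0.1] w 49.2
```

```bash
python3 -m jog '[[[0,0,-1],0,0],[[0,0,-1.5],0,0],[[0,0,-2],0,0],[[0,0,0],0,0]]'; python3 -c "
from h import *
a=grab('side','s3')['color'][130:240,200:330];b=grab('scene','c3')['color'][160:270,270:400];c=grab('wrist','w3')['color']
cv2.imwrite('pics/m3.png',np.vstack([np.hstack([cv2.resize(i,(400,338),interpolation=2) for i in (a,b)]),np.hstack([c[180:,:400],np.zeros((240,400,3),np.uint8)])])[:600,:,::-1])
rel(577.6,225.4,140.5,157)"
```

```text
time_s: 7.25
ee_pos: [575.3, 227.4, 186.8]
ee_rot: [179.9, 0.5, 156.7]
force: [1.2, -0.0, -4.4]
gripper_width: 49.7
at [573.7 226.7 184. ] yaw 156.7 -> move cm [-0.415  0.033  4.349] turn -0.3 F [ 0. -0. -5.] w 49.3
```

View pics/m3.png

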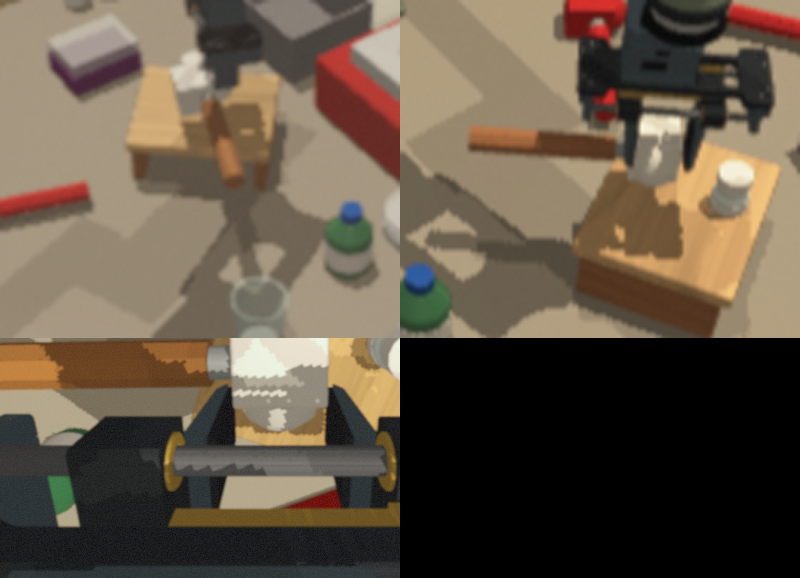

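```bash
python3 -m jog '[[[0,0,0],9,0],[[0,0,0],9.5,0],[[0,0,0],0,0]]'; python3 -c "
from h import *
rel(675,113,180,138)"
```

```text
time_s: 7.78
ee_pos: [572.0, 226.0, 180.9]
ee_rot: [-179.6, 0.1, 137.7]
force: [-0.4, -0.5, -4.7]
gripper_width: 49.4
at [572.  226.  180.9] yaw 137.7 -> move cm [-15.225  -1.433   0.089] turn -0.3 F [-0.4 -0.5 -4.7] w 49.4
```

```bash
python3 -m jog '[[[-3,-0.3,0],0,0],[[-3.8,-0.3,0],0,0],[[-3.8,-0.3,0],0,0],[[-3.2,-0.3,0],0,0],[[-1.5,-0.3,0],0,0],[[0,0,0],0,0]]'; python3 -c "
from h import *
b=grab('scene','c4')['color'][180:280,280:420]
cv2.imwrite('pics/m4.png',cv2.resize(b,(770,550),interpolation=2)[...,::-1])
rel(675,113,180,138)
e=telemetry.state()['ee_pos'];print(pix('c4',[e,e-[0,0,15]]))"
```

```text
time_s: 8.52
ee_pos: [676.2, 110.0, 176.5]
ee_rot: [-179.3, -0.2, 138.7]
force: [-0.9, 0.4, -4.8]
gripper_width: 49.6
at [675.7 110.6 176.5] yaw 138.8 -> move cm [ 0.206  0.133 -0.348] turn 0.8 F [-0.2  0.2 -5. ] w 49.5
[[330.3 242.8]
 [329.8 246. ]]
```

View pics/m4.png

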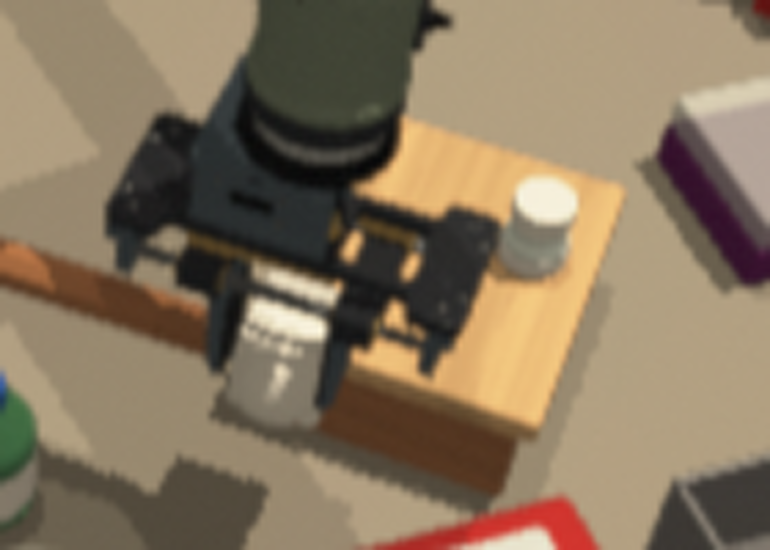

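```bash
python3 -m jog '[[[0,0,2],0.8,0],[[0,0,1.8],0,0],[[0,0,0],0,0]]'; python3 -m jog '[[[1,0,0],0,0],[[0,0,0],0,0]]';python3 -c "
from h import *
s=telemetry.state();e=s['ee_pos'];print(e,e[0]*.743-e[1]*.669,s['torque'])"
```

```text
time_s: 8.95
ee_pos: [672.4, 114.3, 138.3]
ee_rot: [-179.3, -0.4, 138.2]
force: [0.3, 0.5, -3.7]
gripper_width: 49.6
time_s: 9.2
ee_pos: [664.1, 123.0, 140.1]
ee_rot: [-179.4, -0.4, 138.4]
force: [-0.4, -1.1, -4.2]
gripper_width: 49.6
[664.12633913 122.95540244 140.10649034] 411.1887057414493 [-0.09776597 -0.30331217  0.04082024]
```

```bash
python3 -m jog '[[[0.7,0,0],0,0],[[0,0,0],0,0]]'; python3 -m jog '[[[0.7,0,-0.5],0,0],[[0,0,0],0,0]]';python3 -m jog '[[[0.7,0,-0.6],0,0],[[0,0,0],0,0]]';python3 -c "
from h import *
s=telemetry.state();e=s['ee_pos'];print(e,e[0]*.743-e[1]*.669,s['torque'])"
```

```text
time_s: 9.45
ee_pos: [659.2, 128.2, 141.9]
ee_rot: [-179.5, -0.2, 138.4]
force: [0.6, 0.3, -4.1]
gripper_width: 49.5
time_s: 9.7
ee_pos: [654.2, 132.8, 147.9]
ee_rot: [-179.5, -0.1, 138.4]
force: [0.3, 0.6, -4.2]
gripper_width: 49.6
time_s: 9.95
ee_pos: [648.8, 137.8, 154.4]
ee_rot: [-179.6, -0.1, 138.4]
force: [1.2, -1.3, -1.7]
gripper_width: 49.9
[648.84006399 137.77142529 154.432199  ] 389.9190840288025 [-0.07226657 -0.46678434 -0.03719362]
```

```bash
for i in 1; do python3 -m jog '[[[0.8,0,-0.2],0,0],[[0,0,0],0,0]]'; python3 -m jog '[[[0.8,0,-0.2],0,0],[[0,0,0],0,0]]';python3 -m jog '[[[0.9,0,0.1],0,0],[[0,0,0],0,0]]'; done; python3 -c "
from h import *
s=telemetry.state();e=s['ee_pos'];print(e,e[0]*.743-e[1]*.669,s['torque'])
b=grab('scene','c5')['color'][180:280,280:420]
c=grab('wrist','w5')['color'][100:300,100:400]
d=grab('side','s5')['color'][130:240,200:350]
cv2.imwrite('pics/m5.png',np.vstack([np.hstack([cv2.resize(i,(400,286),interpolation=2) for i in (b,c)]),np.hstack([cv2.resize(d,(400,293),interpolation=2)]*2)])[...,::-1])"
```

```text
time_s: 10.2
ee_pos: [643.3, 142.7, 157.6]
ee_rot: [-179.6, 0.0, 138.4]
force: [-0.5, -0.1, -3.6]
gripper_width: 49.3
time_s: 10.45
ee_pos: [637.1, 148.0, 160.2]
ee_rot: [-179.6, 0.1, 138.4]
force: [0.7, -1.6, -2.5]
gripper_width: 50.0
time_s: 10.7
ee_pos: [631.2, 153.5, 161.4]
ee_rot: [-179.7, 0.3, 138.4]
force: [0.2, -2.0, -3.1]
gripper_width: 49.3
[631.23222564 153.47933302 161.38425617] 366.32786986066003 [-0.34031883 -0.25928856  0.04643737]
```

View pics/m5.png

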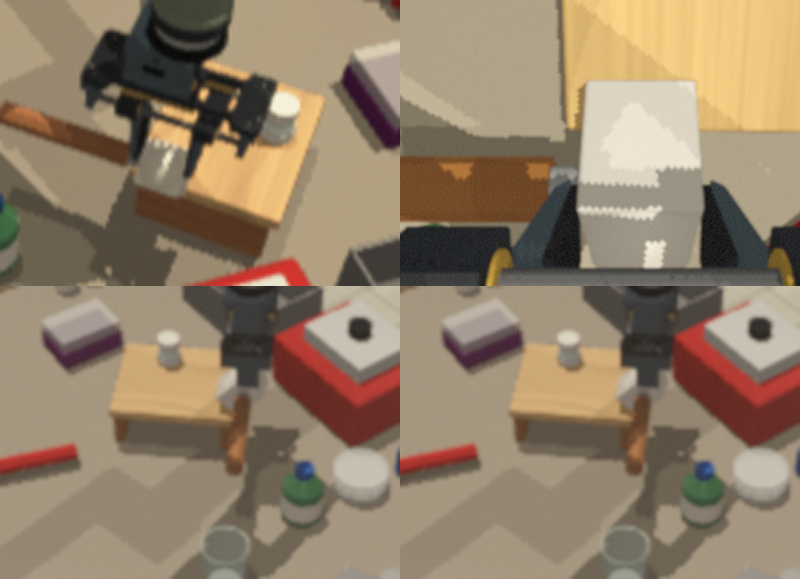

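```bash
cat >> h.py <<'E'
def tilt(out,px):
    "pose of mallet from the 4 corners of its +y side: face -x, face +x, end +x, end -x"
    K,r,t=cal(out); O=np.array([[-25,25,0],[25,25,0],[25,25,60],[-25,25,60]],float)
    ok,rv,tv=cv2.solvePnP(O,np.array(px,float),K,None,flags=cv2.SOLVEPNP_IPPE)
    R=cv2.Rodrigues(r)[0].T; M=R@cv2.Rodrigues(rv)[0]; p=R@(tv.ravel()-t)
    print('mallet axes x',M[:,0].round(2),'z',M[:,2].round(2),'origin',p.round(1),'tilt',np.degrees(np.arcsin(M[2,2])).round(1),'err',(cv2.projectPoints(O,rv,tv,K,None)[0].reshape(-1,2)-px).round(1).tolist())
E
python3 - <<'E'
from h import *
tilt('w2',[(233,119),(330,116),(331,227),(236,230)])
tilt('w5',[(240.3,157.3),(321,156),(327,245),(233,245)])
E
```

```text
mallet axes x [0.37 0.93 0.04] z [ 0.82 -0.34  0.47] origin [526.1 248.3  91.4] tilt 27.9 err [[2.0, 0.3], [-2.1, -0.4], [2.2, 0.4], [-2.2, -0.4]]
mallet axes x [0.65 0.76 0.02] z [ 0.5  -0.45  0.74] origin [608.3 173.1  86.2] tilt 47.9 err [[0.2, -0.2], [-0.2, 0.2], [0.2, -0.2], [-0.2, 0.2]]
```

Wrist crop shows the head's top side foreshortening; pose fit gives a tilt of 48° (dome rising), as planned. Continue rolling over the edge.

```bash
python3 -m jog '[[[0.9,0,0.2],0,0],[[0,0,0],0,0]]'; python3 -m jog '[[[0.9,0,0.3],0,0],[[0,0,0],0,0]]';python3 -m jog '[[[0.9,0,0.4],0,0],[[0,0,0],0,0]]'; python3 -m jog '[[[0.8,0,0.5],0,0],[[0,0,0],0,0]]'; python3 -c "
from h import *
s=telemetry.state();e=s['ee_pos'];print(e,e[0]*.743-e[1]*.669,s['torque'])"
```

```text
time_s: 11.1
ee_pos: [626.1, 158.4, 161.5]
ee_rot: [-179.8, 0.5, 138.4]
force: [-0.1, -2.0, -3.1]
gripper_width: 49.5
time_s: 11.35
ee_pos: [620.2, 164.2, 160.9]
ee_rot: [-179.9, 0.7, 138.3]
force: [0.0, -1.4, -1.9]
gripper_width: 49.7
time_s: 11.6
ee_pos: [613.5, 170.4, 159.0]
ee_rot: [180.0, 0.8, 138.3]
force: [-0.3, -1.0, -0.8]
gripper_width: 49.4
time_s: 11.85
ee_pos: [607.2, 176.3, 155.9]
ee_rot: [179.9, 0.8, 138.2]
force: [-0.1, -1.4, -2.1]
gripper_width: 49.8
[607.20321863 176.31118209 155.8673339 ] 333.19981062240896 [-0.14712779 -0.05340471 -0.05621297]
```

```bash
python3 -m jog '[[[0.8,0,-0.3],0,0],[[1.5,0,0],0,0],[[1.5,0,0],0,0],[[1.5,0,0],0,0],[[1.4,0,0],0,0],[[0,0,0],0,0]]';  python3 -c "
from h import *
s=telemetry.state();e=s['ee_pos'];print(e,e[0]*.743-e[1]*.669,s['torque'])
grab('wrist','w6'); d=grab('scene','c6')['color'][180:280,280:420]
w=cv2.imread('pics/w6.png')
cv2.imwrite('pics/m6.png',np.hstack([w,cv2.resize(d[...,::-1],(240,420))[:, :]]))"
```

```text
time_s: 12.6
ee_pos: [553.5, 225.4, 156.3]
ee_rot: [179.8, 0.7, 138.3]
force: [0.3, 0.0, 1.0]
gripper_width: 49.9
[553.46241472 225.40189557 156.32001935] 260.4287060040069 [-0.01842929 -0.05917307 -0.00356799]
```

View pics/m6.png

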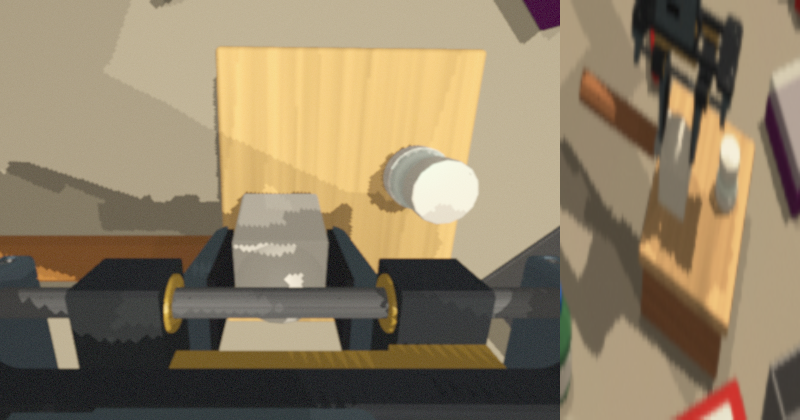

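Head nearly upright on the riser: +y side now foreshortened to rows 195–240. Estimate the tilt, then press it flat.

```bash
python3 -c "
from h import *
tilt('w6',[(243,195),(319,195),(328,240),(233,240)])"; python3 -m jog '[[[0,0,0.3],0,0],[[0,0,0.3],0,0]]'; python3 -m jog '[[[0,0,0.3],0,0],[[0,0,0.2],0,0]]'
```

```text
mallet axes x [0.66 0.75 0.01] z [ 0.09 -0.09  0.99] origin [556.3 222.5  84. ] tilt 82.7 err [[1.0, 0.1], [-1.0, 0.0], [1.2, -0.0], [-1.1, -0.1]]
time_s: 12.95
ee_pos: [552.6, 226.5, 155.0]
ee_rot: [179.7, 0.5, 138.1]
force: [-5.5, 0.6, 14.4]
gripper_width: 49.9
time_s: 13.2
ee_pos: [551.9, 227.1, 154.5]
ee_rot: [179.6, 0.3, 138.0]
force: [-3.6, -1.4, 8.5]
gripper_width: 49.7
```

```bash
python3 -m jog '[[[0,0,-0.1],0,0.58],[[0,0,0],0,0.65],[[0,0,0],0,0.75],[[0,0,0],0,0.8],[[0,0,-1],0,0.8],[[0,0,-3],0,0.8],[[0,0,-5],0,0.8],[[0,0,-5],0,1],[[0,0,-2],0,1],[[0,0,0],0,1]]'; python3 -c "
from h import *
rel(530,180,300)
grab('wrist','w7');grab('scene','c7')"
```

```text
time_s: 14.45
ee_pos: [550.9, 226.3, 321.9]
ee_rot: [179.6, 0.3, 137.9]
force: [0.3, 0.2, -1.2]
gripper_width: 91.0
at [550.9 226.3 321.9] yaw 137.9 -> move cm [-1.55  -4.843  2.19 ] turn None F [ 0.3  0.2 -1.2] w 91.0
```

View pics/w7.png

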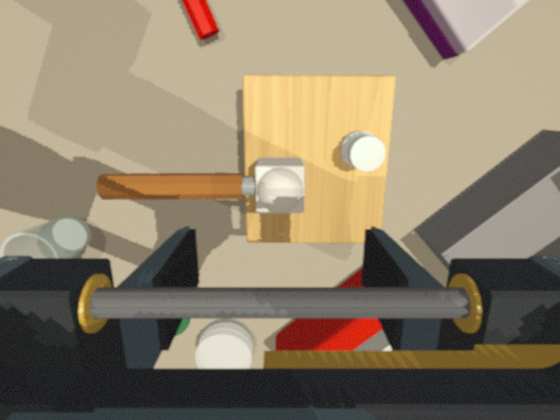

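The mallet stands on its face, dome up: head (256..304, 159..212), handle axis (101,187)→(245,186). Compute grasp pose.

```bash
python3 - <<'E'
from h import *
b,n=onz('w7',101,187,120),onz('w7',245,186,120);d=(n-b)/np.linalg.norm(n-b)
print('butt',b,'yaw',np.degrees(np.arctan2(d[1],d[0])).round(1),'origin from butt',(b+190*d).round(1))
h=np.mean([onz('w7',*q,140) for q in((256,158),(304,160),(304,212),(257,211))],0);print('head',h,'grip',(h-80*d).round(1))
print('jar',onz('w7',364,152,130))
c=np.mean([onz('w7',*q,80) for q in((244,76),(395,77),(383,242),(248,241))],0);print('riser',c)
g=h-80*d; rel(g[0],g[1],220,48)
E
```

```text
butt [425.9  80.4 120. ] yaw 48.3 origin from butt [552.4 222.2 120. ]
head [550.475 227.1   140.   ] grip [497.2 167.4 140. ]
jar [583.2 312.4 130. ]
riser [571.825 267.425  80.   ]
at [550.1 226.  319.5] yaw 137.9 -> move cm [-0.    -7.897  9.951] turn 89.9 F [ 0.1 -0.7 -0.1] w 91.1
```

```bash
python3 -m jog '[[[0,0,0],10.5,1],[[0,0,0],10.5,1],[[0,0,0],10.5,1],[[0,0,0],10.5,1],[[0,0,0],10.5,1],[[0,0,0],10.5,1],[[0,0,0],10.5,1],[[0,0,0],10.5,1],[[0,0,0],9,1],[[0,0,0],0,1]]' 60; python3 -c "
from h import *
rel(507.8,176.4,200,48.3)"
```

```text
time_s: 15.8
ee_pos: [543.5, 223.4, 299.9]
ee_rot: [-179.4, 1.7, 42.7]
force: [-0.3, 0.1, 0.2]
gripper_width: 91.2
at [543.5 223.4 299.9] yaw 42.7 -> move cm [-5.817  1.035  9.987] turn -5.6 F [-0.3  0.1  0.2] w 91.2
```

```bash
python3 -m jog '[[[-3,0.5,0],-5.6,1],[[-2.8,0.3,0],0,1],[[0,0,5],0,1],[[0,0,3],0,1],[[0,0,0],0,1]]'; python3 -c "
from h import *
rel(507.8,176.4,122,48.3)
f=grab('wrist','w8');print(pix('w8',[[551,225,140],[426,80.4,120],[507.8,176.4,120]]))"
```

```text
time_s: 16.42
ee_pos: [503.1, 173.3, 215.4]
ee_rot: [-179.0, 2.0, 49.3]
force: [-0.5, 0.1, 0.4]
gripper_width: 91.1
at [503.1 173.3 215.4] yaw 49.3 -> move cm [0.544 0.157 9.343] turn 1.0 F [-0.5  0.1  0.4] w 91.1
[[286.  114.2]
 [284.3 337.5]
 [284.2 200.9]]
```

```bash
python3 -m jog '[[[0.5,0.15,3],1,1],[[0,0,3],0,1],[[0,0,2.5],0,1],[[0,0,0],0,1]]'; python3 -c "
from h import *
rel(507.8,176.4,121,48.3)"
```

```text
time_s: 16.98
ee_pos: [510.6, 177.3, 135.5]
ee_rot: [-179.4, 1.3, 48.6]
force: [-0.4, 0.8, -0.2]
gripper_width: 91.5
at [510.6 177.3 135.5] yaw 48.6 -> move cm [-0.256 -0.151  1.446] turn 0.3 F [-0.4  0.8 -0.2] w 91.5
```

```bash
python3 -m jog '[[[-0.25,-0.1,1.0],0,1],[[0,0,0.4],0,1],[[0,0,0],0,1]]' 60; python3 -m jog '[[[0,0,0],0,0.5],[[0,0,0],0,0],[[0,0,0],0,0],[[0,0,0],0,0],[[0,0,0],0,0],[[0,0,0],0,0],[[0,0,0],0,0]]' 60
```

```text
time_s: 17.35
ee_pos: [510.3, 176.8, 124.4]
ee_rot: [-179.6, 1.0, 48.6]
force: [0.2, 0.0, -0.2]
gripper_width: 91.1
time_s: 18.23
ee_pos: [511.0, 176.9, 125.4]
ee_rot: [-179.7, 0.9, 48.6]
force: [0.3, 0.3, -0.9]
gripper_width: 25.8
```

```bash
python3 -m jog '[[[0,0,-1],0,0],[[0,0,-2],0,0],[[0,0,-3],0,0],[[0,0,-3],0,0],[[0,0,-2.5],0,0],[[0,0,-1],0,0],[[0,0,0],0,0]]'; python3 -m jog '[[[-2,1.4,0],0,0],[[-3,2,0],0,0],[[-4,2.6,0],0,0],[[-4.2,2.8,0],0,0],[[-4.2,2.8,0],0,0],[[-4.2,2.8,0],0,0],[[-4.2,2.8,0],0,0],[[-4,2.7,0],0,0],[[-3,2,0],0,0],[[-1.5,1,0],0,0]]';  python3 -m jog '[[[0,0,0],5,0],[[0,0,0],7,0],[[0,0,0],7,0],[[0,0,0],4,0],[[0,0,0],0,0]]'; python3 -c "
from h import *
rel(454,-244,245,25)
print(telemetry.state()['torque'])"
```

```text
time_s: 19.1
ee_pos: [508.7, 176.4, 250.8]
ee_rot: [-179.3, 1.7, 48.7]
force: [-0.4, -0.6, -5.1]
gripper_width: 25.3
time_s: 20.35
ee_pos: [446.8, -243.3, 244.8]
ee_rot: [-178.2, 2.5, 49.0]
force: [0.0, 0.2, -3.6]
gripper_width: 25.4
time_s: 20.98
ee_pos: [444.8, -241.2, 239.7]
ee_rot: [-178.8, 3.3, 25.3]
force: [-0.2, 0.4, -4.8]
gripper_width: 25.4
at [ 444.8 -241.2  239.7] yaw 25.3 -> move cm [ 0.719  0.644 -0.531] turn 0.3 F [-0.2  0.4 -4.8] w 25.4
[-0.09392494  0.14302406 -0.01169782]
```

```bash
python3 -c "
from h import *
grab('wrist','w9')
e=telemetry.state()['ee_pos'];print(e,pix('w9',[[538,-280,140],[547,-278,90]]))"
```

```text
[ 444.6938446  -241.22254399  239.66481369] [[388.4 113.1]
 [375.2  97. ]]
```

View pics/w9.png

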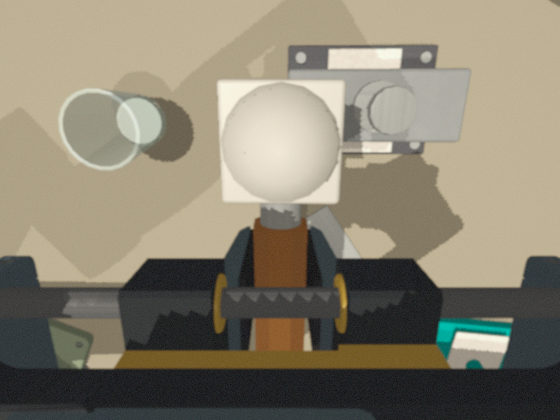

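Wrist view: pin top at (393,110), mallet shoulder square (218,80),(344,80),(340,203),(222,203). Solve both.

```bash
python3 - <<'E'
from h import *
p=onz('w9',393,110,140);print('pin',p)
P=np.array([onz('w9',*q,90) for q in((290,70),(469,69),(462,141))]);print('bridge',P,'centre',(P[1]+onz('w9',290,141,90))/2)
K,r,t=cal('w9');O=np.array([[25,25,60],[25,-25,60],[-25,-25,60],[-25,25,60]],float);px=np.array([(218,80),(344,80),(340,203),(222,203)],float)
n,rv,tv,err=cv2.solvePnPGeneric(O,px,K,None,flags=cv2.SOLVEPNP_IPPE)
R=cv2.Rodrigues(r)[0].T
for a,b in zip(rv,tv):
  M=R@cv2.Rodrigues(a)[0];o=R@(b.ravel()-t);print('mallet o',o.round(1),'x',M[:,0].round(3),'z',M[:,2].round(3))
print(err.ravel())
s=telemetry.state();e=s['ee_pos']
h=onz('w9',281,141.5,e[2]-5+20);print('shoulder centre',h,'rel TCP',h-e)
E
```

```text
pin [ 541.2 -281.8  140. ]
bridge [[ 535.7 -204.6   90. ]
 [ 597.8 -335.1   90. ]
 [ 547.5 -364.2   90. ]] centre [ 540.75 -282.4    90.  ]
mallet o [ 520.1 -208.7  305.3] x [ 0.436 -0.9    0.017] z [-0.262 -0.145 -0.954]
mallet o [ 505.4 -214.9  307.9] x [ 0.431 -0.874  0.223] z [ 0.009 -0.243 -0.97 ]
[86.59693106 90.86392182]
shoulder centre [ 505.2 -214.3  254.7] rel TCP [60.5061554  26.92254399 15.03518631]
```

```bash
python3 -c "
from h import *
rel(481.8,-308.2,245,25)"; python3 -m jog '[[[0.5,1.5,0],0,0],[[0.7,3,-0.5],0,0],[[0.5,1.9,-0.4],0,0],[[0,0,0],0,0]]'; python3 -c "
from h import *
rel(481.8,-308.2,235,25)"
```

```text
at [ 444.7 -241.2  239.7] yaw 25.3 -> move cm [ 0.495  7.641 -0.534] turn 0.3 F [ 0.4  0.5 -4.2] w 25.4
time_s: 21.52
ee_pos: [491.3, -294.5, 245.2]
ee_rot: [-178.8, 3.3, 25.5]
force: [0.1, 0.6, -5.1]
gripper_width: 25.5
at [ 491.3 -294.5  245.2] yaw 25.5 -> move cm [-1.448  0.826  1.016] turn 0.5 F [ 0.1  0.6 -5.1] w 25.5
```

```bash
python3 -m jog '[[[-1.4,0.8,0.5],0.5,0],[[0,0,0.3],0,0]]'; python3 -c "
from h import *
rel(481.8,-308.2,235,25)"
```

```text
time_s: 21.78
ee_pos: [480.4, -308.3, 236.7]
ee_rot: [-178.7, 3.4, 25.0]
force: [0.2, 0.8, -3.3]
gripper_width: 25.2
at [ 480.4 -308.3  236.7] yaw 25.0 -> move cm [0.136 0.049 0.171] turn 0.0 F [ 0.2  0.8 -3.3] w 25.2
```

```bash
python3 -m jog '[[[0.4,0,4.6],0,0],[[0.25,0,4.5],0,0]]' 60; python3 -m jog '[[[0,0,-3.5],0,0],[[0,0,-3],0,0],[[0,0,0],0,0]]'; python3 -c "
from h import *
rel(481.8,-308.2,235,25)
for n in('scene','side','wrist'): grab(n,n[0]+'10')
cv2.imwrite('pics/x10.png',np.hstack([cv2.imread('pics/s10.png')])) "
```

```text
time_s: 22.02
ee_pos: [480.9, -308.6, 149.5]
ee_rot: [-179.3, 3.2, 25.0]
force: [-18.6, -7.5, 27.3]
gripper_width: 25.7
time_s: 22.4
ee_pos: [480.5, -305.7, 211.6]
ee_rot: [-178.8, 3.6, 25.0]
force: [0.3, -0.9, -4.4]
gripper_width: 25.4
at [ 480.5 -305.7  211.6] yaw 25.0 -> move cm [ 0.007  0.281 -2.343] turn -0.0 F [ 0.3 -0.9 -4.4] w 25.4
```

```bash
python3 -m jog '[[[0,-2.5,-1.5],0,0],[[0,-3.5,-1],0,0],[[0,-1.5,0],0,0],[[0,0,0],0,0]]'; python3 - <<'E'
from h import *
fs=[grab(n,k)['color'] for n,k in(('scene','c11'),('side','d11'),('wrist','w11'))]
print('pin up/home expected scene',pix('c11',[[541.2,-281.8,140],[541.2,-281.8,114]]).tolist(),'side',pix('d11',[[541.2,-281.8,140],[541.2,-281.8,114]]).tolist(),'wrist',pix('w11',[[541.2,-281.8,140],[541.2,-281.8,114]]).tolist())
r=lambda i:cv2.resize(i,(400,300),interpolation=2)
b=cv2.imread('pics/scene0.png')[...,::-1]
w=fs[2]
cv2.imwrite('pics/m11.png',np.vstack([np.hstack([r(fs[0][215:290,140:240]),r(fs[1][215:290,300:400])]),np.hstack([r(w),r(w[20:200,200:440])])])[...,::-1])
rel(481.8,-308.2,235,25)
E
```

```text
time_s: 23.05
ee_pos: [446.2, -234.3, 230.4]
ee_rot: [-178.0, 4.1, 25.0]
force: [0.3, 0.1, -5.0]
gripper_width: 25.6
pin up/home expected scene [[186.7, 247.2], [188.1, 252.6]] side [[346.2, 238.8], [345.4, 243.4]] wrist [[405.1, 115.5], [394.2, 111.9]]
at [ 447.1 -235.5  230.6] yaw 24.9 -> move cm [ 0.083  8.053 -0.436] turn -0.1 F [ 0.4 -0.3 -4. ] w 25.5
```

View pics/m11.png

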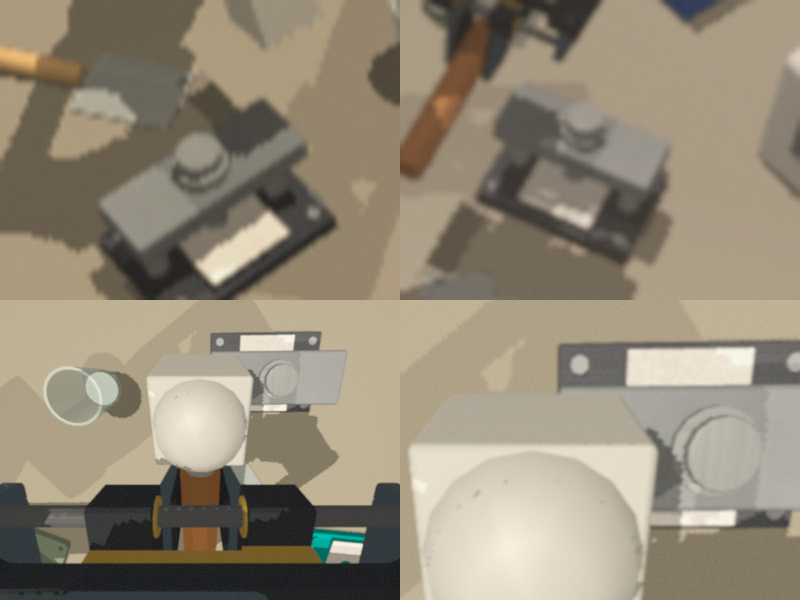

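Pin sits low: wrist pin centre ≈(393,113) vs home prediction (394,112); scene (190,254) vs home (188,253). The mallet pitched nose-up in the grip. Check the pin height more finely and the mallet's pitch.

```bash
python3 - <<'E'
from h import *
K,r,t=cal('w11'); R=cv2.Rodrigues(r)[0]
for z in(140,119,116,114,112):
  P=np.array([541.2,-281.8,z]); d=(R@P+t)[2]; print(z,'dia',(K[0,0]*34/d).round(1),'c',pix('w11',[P]).tolist())
g=cv2.cvtColor(cv2.imread('pics/w11.png'),6); G=cv2.resize(g[80:145,355:430],None,fx=6,fy=6,interpolation=2)
c=cv2.HoughCircles(cv2.GaussianBlur(G,(0,0),3),cv2.HOUGH_GRADIENT,1,20,param1=40,param2=15,minRadius=120,maxRadius=200)
if c is not None: print([(q[0]/6+355,q[1]/6+80,q[2]/3) for q in c[0][:5].round(1)])
# mallet pitch: fit about jaw axis from edges seen
K,r,t=cal('w11');O=np.array([[25,25,0],[25,-25,0],[25,25,60],[25,-25,60],[-25,25,60],[-25,-25,60]],float)
px=np.array([(157,356),(243,355),(148,378),(252,378),(156,465),(246,465)],float); px[:,1]-=300; px*=1.4
ok,rv,tv=cv2.solvePnP(O,px,K,None); M=R.T@cv2.Rodrigues(rv)[0];o=R.T@(tv.ravel()-t)
print('x',M[:,0].round(3),'z',M[:,2].round(3),'o',o.round(1),'pitch up',np.degrees(np.arcsin(M[2,0])).round(1),(cv2.projectPoints(O,rv,tv,K,None)[0].reshape(-1,2)-px).round(1).tolist())
print(telemetry.state()['ee_pos'])
E
```

```text
140 dia 50.5 c [[405.1, 115.5]]
119 dia 46.5 c [[396.1, 112.6]]
116 dia 46.0 c [[394.9, 112.2]]
114 dia 45.6 c [[394.2, 111.9]]
112 dia 45.3 c [[393.4, 111.7]]
[(np.float32(393.08334), np.float32(113.91667), np.float32(40.866665))]
x [0.893 0.415 0.173] z [-0.143 -0.103  0.984] o [ 506.4 -207.5  197. ] pitch up 10.0 [[8.8, -1.5], [-8.5, -0.9], [-2.5, 0.2], [2.8, -0.9], [1.1, 1.9], [-1.9, 1.2]]
[ 447.08803964 -235.53394717  230.63702426]
```

Pin is at ~113 mm, i.e. fully home and staying down. Now carry the mallet back; it is nose-up ~10°, so I'll let it swing flat by lowering the grip force just above the riser.

```bash
python3 -m jog '[[[0,0,-1],-5,0],[[0,0,-0.5],-7,0],[[0,0,0],-7,0],[[0,0,0],-4.4,0]]'; python3 -m jog '[[[2,-1.4,0],0,0],[[3,-2,0],0,0],[[4,-2.6,0],0,0],[[4.2,-2.8,0],0,0],[[4.2,-2.8,0],0,0],[[4.2,-2.8,0],0,0],[[4.2,-2.8,0],0,0],[[4,-2.7,0],0,0],[[3,-2,0],0,0],[[1.5,-0.8,0],0,0]]'; python3 -m jog '[[[0,0,0],0,0]]'; python3 -c "
from h import *
rel(511,177,127,48.3)"
```

```text
time_s: 23.7
ee_pos: [450.1, -239.4, 244.1]
ee_rot: [-176.6, 3.0, 49.0]
force: [0.6, 0.7, -4.1]
gripper_width: 25.7
time_s: 24.95
ee_pos: [517.5, 171.7, 233.6]
ee_rot: [-177.0, 3.1, 48.3]
force: [-0.6, -1.6, -4.5]
gripper_width: 25.5
time_s: 25.08
ee_pos: [518.1, 171.8, 232.9]
ee_rot: [-177.0, 3.2, 48.3]
force: [-0.1, -0.9, -4.7]
gripper_width: 25.4
at [518.1 171.8 232.9] yaw 48.3 -> move cm [-0.081 -0.879 10.593] turn 0.0 F [-0.1 -0.9 -4.7] w 25.4
```

```bash
python3 -m jog '[[[0,-0.4,3],0,0],[[0,-0.4,3],0,0],[[0,0,2],0,0],[[0,0,0.5],0,0]]'; python3 -c "
from h import *
rel(511,177,127,48.3)
grab('wrist','w12')
g=telemetry.state()['torque'];print(g)"
```

```text
time_s: 25.58
ee_pos: [507.1, 170.2, 146.9]
ee_rot: [-177.2, 3.3, 48.0]
force: [0.2, 0.4, -3.8]
gripper_width: 25.3
at [507.1 170.2 146.9] yaw 48.0 -> move cm [ 0.77  -0.165  1.993] turn -0.3 F [ 0.2  0.4 -3.8] w 25.3
[-0.15483469  0.00823802 -0.02727299]
```

```bash
python3 -m jog '[[[0.8,-0.2,0.8],0,0],[[0,0,0.6],0,0],[[0,0,0],0,0]]'; python3 -m jog '[[[0,0,0.2],0,0],[[0,0,0],0,0]]'; python3 -m jog '[[[0,0,0],0,0],[[0,0,0],0,0]]' 12; python3 -c "
from h import *
rel(511,177,127,48.3)"
```

```text
time_s: 26.0
ee_pos: [512.1, 177.3, 133.7]
ee_rot: [-177.4, 3.0, 47.9]
force: [0.1, -0.5, -4.6]
gripper_width: 25.5
time_s: 26.25
ee_pos: [512.3, 177.5, 132.1]
ee_rot: [-177.4, 3.0, 47.9]
force: [0.1, -0.4, -4.6]
gripper_width: 25.4
time_s: 26.5
ee_pos: [513.0, 177.7, 132.9]
ee_rot: [-177.5, 2.9, 47.9]
force: [-0.1, -0.1, -1.8]
gripper_width: 25.8
at [513.  177.7 132.9] yaw 47.9 -> move cm [-0.188 -0.102  0.592] turn -0.4 F [-0.1 -0.1 -1.8] w 25.8
```

```bash
python3 -m jog '[[[0,0,0.3],0,0],[[0,0,0],0,0]]' 8; python3 -m jog '[[[0,0,0.3],0,0],[[0,0,0],0,0]]' 6;  python3 -m jog '[[[0,0,0.2],0,0],[[0,0,0],0,0]]' 4
```

```text
time_s: 26.75
ee_pos: [512.7, 177.6, 130.7]
ee_rot: [-177.5, 2.9, 47.9]
force: [0.8, -0.5, -2.5]
gripper_width: 26.0
time_s: 27.0
ee_pos: [512.2, 177.4, 127.7]
ee_rot: [-177.5, 2.9, 47.9]
force: [-1.3, -0.9, -0.9]
gripper_width: 25.9
time_s: 27.25
ee_pos: [511.8, 177.4, 125.5]
ee_rot: [-177.5, 2.9, 47.9]
force: [-2.0, -0.1, -0.7]
gripper_width: 25.9
```

Near flat height (125.4). Open and rise.

```bash
python3 -m jog '[[[0,0,0],0,0.35],[[0,0,0],0,0.5],[[0,0,0],0,0.7],[[0,0,0],0,0.9],[[0,0,-1],0,1],[[0,0,-3],0,1],[[0,0,-5],0,1],[[0,0,-5],0,1],[[0,0,-3],0,1],[[0,0,0],0,1]]'; python3 - <<'E'
from h import *
grab('wrist','w13');grab('scene','c13');grab('side','d13')
a=cv2.imread('pics/w13.png');hsv=cv2.cvtColor(a,40)
# handle (dark wood) and white head vs. expected for standing at (551,225,80), yaw 48.3
d=np.array([np.cos(.843),np.sin(.843),0]);n=np.array([-d[1],d[0],0]);o=np.array([551,225,80.])
print('expected shoulder',pix('w13',[o+25*i*d+25*j*n+[0,0,60] for i,j in((1,1),(1,-1),(-1,-1),(-1,1))]).tolist())
w=((hsv[...,1]<60)&(hsv[...,2]>150)).astype(np.uint8)
for k in range(1,(s:=cv2.connectedComponentsWithStats(w))[0]):
  if s[2][k][4]>600: print('white',s[2][k].tolist(),s[3][k].round(1))
w=((hsv[...,0]<14)&(hsv[...,1]>110)&(hsv[...,2]>50)).astype(np.uint8)
for k in range(1,(s:=cv2.connectedComponentsWithStats(w))[0]):
  if s[2][k][4]>400: print('wood',s[2][k].tolist(),s[3][k].round(1))
print('pin home exp scene',pix('c13',[[541.2,-281.8,114]]))
E
```

```text
time_s: 28.5
ee_pos: [524.9, 179.4, 304.5]
ee_rot: [-177.7, 2.5, 47.9]
force: [0.2, -0.4, -1.1]
gripper_width: 91.3
expected shoulder [[246.5, 99.9], [302.8, 99.5], [302.0, 155.6], [248.7, 155.7]]
white [0, 0, 306, 287, 50886] [123.1 135.8]
white [216, 0, 48, 51, 1766] [238.5  22.8]
white [307, 0, 253, 258, 33102] [446.  144.9]
white [325, 253, 38, 34, 771] [347.2 273.1]
white [155, 318, 134, 50, 4697] [219.1 343.1]
wood [418, 0, 142, 130, 10927] [504.7  56.3]
wood [10, 174, 156, 86, 4566] [ 76.5 219.6]
pin home exp scene [[188.1 252.6]]
```

```bash
python3 -m jog '[[[0,0,-4],0,1],[[-3,0,-3],0,1],[[-5,4,0],0,1],[[-5,5,0],0,1],[[-5,5,0],0,1],[[-5,5,0],0,1],[[0,0,0],0,1]]'; python3 - <<'E'
from h import *
A=[grab(n,k)['color'] for n,k in(('scene','c14'),('side','d14'))]
d=np.array([np.cos(.843),np.sin(.843),0]);n=np.array([-d[1],d[0],0]);o=np.array([551,225,80.])
def obj(o): return [o+[0,0,80],o+[0,0,0],o-190*d+[0,0,40]]
print('scene dome, face, butt',pix('c14',obj(o)).tolist())
print('side ',pix('d14',obj(o)).tolist())
def cmp(a,b,u,v,h,m=8):
  a=cv2.imread(f'pics/{a}.png');b=cv2.imread(f'pics/{b}.png');t=a[v-h:v+h,u-h:u+h];r=cv2.matchTemplate(b[v-h-m:v+h+m,u-h-m:u+h+m],t,cv2.TM_CCOEFF_NORMED);_,s,_,l=cv2.minMaxLoc(r);return round(s,3),(l[0]-m,l[1]-m)
q=pix('c14',obj(o)).astype(int); print('head vs c7',cmp('c7','c14',q[0][0],(q[0][1]+q[1][1])//2,14),'butt',cmp('c7','c14',*q[2],8),'jar',cmp('c7','c14',378,220,10))
print('pin vs c11 (down)',cmp('c11','c14',190,253,11),'vs scene0 (up)',cmp('scene0','c14',188,247,10))
for nm,u,v,h in(('bottle',277,262,14),('beaker',249,222,13),('dishes',285,296,15),('tipbox',420,212,18),('wash',100,300,18),('spatula',160,236,14),('redm',335,175,18),('turq',92,235,22),('jar',378,220,10)): print(nm,cmp('scene0','c14',u,v,h))
print(telemetry.state()['force'])
a=cv2.imread('pics/c14.png');c=q.mean(0).astype(int)
hs=cv2.cvtColor(a,40);w=((hs[...,1]<70)&(hs[...,2]>165)).astype(np.uint8);w[:190]=0;w[270:]=0;w[:,:320]=0;w[:,400:]=0
s=cv2.connectedComponentsWithStats(w)
for k in range(1,s[0]):
  if s[2][k][4]>40: print('white',s[2][k].tolist(),s[3][k].round(1))
E
```

```text
time_s: 29.52
ee_pos: [510.3, -98.3, 362.6]
ee_rot: [-176.4, 4.0, 48.2]
force: [-0.5, 1.1, -0.4]
gripper_width: 91.1
scene dome, face, butt [[348.6, 207.7], [345.5, 224.5], [292.4, 198.8]]
side  [[267.0, 157.5], [267.4, 171.7], [261.2, 196.5]]
head vs c7 (0.763, (-1, 1)) butt (0.844, (-1, 0)) jar (1.0, (0, 0))
pin vs c11 (down) (0.374, (3, -8)) vs scene0 (up) (0.433, (5, 3))
bottle (0.976, (0, 0))
beaker (0.909, (0, 0))
dishes (0.993, (0, 0))
tipbox (1.0, (0, 0))
wash (1.0, (0, 0))
spatula (0.92, (0, 0))
redm (1.0, (0, 0))
turq (0.961, (0, 0))
jar (1.0, (0, 0))
[ 0.7936514   0.27457488 -0.16984156]
white [349, 190, 23, 12, 117] [359.9 194.2]
white [382, 190, 18, 63, 432] [393.3 220.6]
white [336, 204, 21, 16, 196] [347.2 211.6]
white [374, 212, 11, 9, 83] [378.9 216.2]
```

```bash
python3 -m jog '[[[-5,-4,0],0,1],[[-5,-4,0],0,1],[[0,-4,0],0,1],[[0,0,0],0,1]]'; python3 - <<'E'
from h import *
grab('scene','c15');grab('side','d15');grab('wrist','w15')
def cmp(a,b,u,v,h,m=8):
  a=cv2.imread(f'pics/{a}.png');b=cv2.imread(f'pics/{b}.png');t=a[v-h:v+h,u-h:u+h];r=cv2.matchTemplate(b[v-h-m:v+h+m,u-h-m:u+h+m],t,cv2.TM_CCOEFF_NORMED);_,s,_,l=cv2.minMaxLoc(r);return round(s,3),(l[0]-m,l[1]-m)
print('pin down',cmp('c11','c15',190,253,11),cmp('d11','d15',345,244,10),'| up',cmp('scene0','c15',188,247,10),cmp('side0','d15',346,239,10))
a=cv2.imread('pics/w13.png');hs=cv2.cvtColor(a,40)
w=((hs[...,1]<45)&(hs[...,2]>150)).astype(np.uint8)
for v in range(84,176,5): print(v,''.join('#' if x else '.' for x in w[v,225:325:2]))
E
```

```text
time_s: 30.12
ee_pos: [352.7, -84.4, 374.1]
ee_rot: [-175.9, 4.0, 49.0]
force: [1.4, 0.2, 0.7]
gripper_width: 91.0
pin down (0.584, (-4, -3)) (0.692, (-7, 6)) | up (0.528, (1, 6)) (0.844, (0, 4))
84 ..................................................
89 ..................................................
94 ..................................................
99 ..................................................
104 ...............#########################..........
109 .............############################.........
114 .............###########################..........
119 .............###########################..........
124 ..............##########################..........
129 ..............##########################..........
134 ..............##########################..........
139 ..............##########################..........
144 ..............##########################..........
149 ..............##########################..........
154 ..............##########################..........
159 ......................###########.................
164 ......................#########...................
169 .......................#######....................
174 ..................................................
```

```bash
python3 -c "
from workcell import job_done,telemetry
print(telemetry.state()['force'],job_done())"
```

```text
the job is handed in; nothing more can be done
[-0.27419706  0.21437741 -0.88355272] None
```

I turned the mallet over by gripping its head lightly and rolling it over the riser's side edge. It stood by itself on its flat face, I let go, and I took it again by the handle from straight above. One blow at about 0.4 m/s drove the pin down. I then stood the mallet back on its face on the riser, let go, and handed the job in at about 30 s.

**Last checks:**
- **Pin:** after the blow the picture put its top at about 113 mm, against 114 mm for home. At the end the original pin picture matched 6 px lower in the scene view and 4 px lower in the side view. I expected about 5 px in each if it was home.
- **Mallet:** the final wrist image shows a square head outline of about 54 x 54 px, within about 4 px of where it should be when standing. The scene view agrees with the first standing pose to 1 px.
- **Bystanders:** none of them had moved in the scene view; the red mallet nearest the riser and the turquoise punch were unmoved too.

**What was weak or disagreed:**
- The mallet slipped about 10° nose-up in the grip during the blow, and the tool was about 3° off vertical when it hit. I let the mallet swing back flat at low grip force before releasing it.
- Matching the end views against the earlier pin-down picture was inconclusive, because shadows had changed.
- My picture allowance ran out, so the final standing pose was checked only by numbers, not by eye.

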